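Ease the spring clip off the foot roller's axle

TASK

The foot roller has to come apart for washing: take the nylon wedge from the bamboo tray, lay the flat of its blade on top of the free end of the roller's axle and, pressing it lightly down with 2 or 3 newtons, slide it along, under the turned-up lip of the spring clip, until the clip is forced up and springs off onto the wedge. Carry it clear on the wedge and lay wedge and clip down gently on the tray, flat on the slats. Push with care, without ramming or leaning hard on clip or roller, do not pull at the clip with the gripper while it is on the axle, and leave everything else where it stands.

Things in the scene. Friction and masses are not known exactly. Their poses are not given: they have to be found in the camera images.
- roller: Foot massage roller, fixed, on feet that hold it 0 to 8 mm higher from case to case. Origin under its board's centre, z up. Two wooden cheeks, 78 mm high. The steel axle runs along its y, centre at z = 60 mm, 18 mm thick, and sticks out 72 mm beyond the -y cheek (cheek's face y = -108, axle's free end y = -180 mm). From 22 to 38 mm in from that end it has a neck, 14 mm thick.
- clip: Aluminium saddle clip on the axle. Origin: centre of its crown's underside, at start on the axle's top line (z = 69 in the roller's frame), 30 mm in from the free end; axes at start as the roller's. Crown 24 (x) x 21 (y) x 2 mm; its outer, -y edge is a turned-up lip that from y = -10 to -15 mm rises 2.3 mm. Two sprung legs, 20 mm apart, hook under the neck and reach 20 mm below the crown.
- wedge: Dark nylon wedge, 135 mm long, flat underside, on the tray; smooth, about 65 g. Origin: underside below the middle of the handle; x towards the tip, z up. Handle 60 x 18 x 26 mm high (x -30 to 30, upright sides to grip). Blade 12 mm wide: 16 mm thick up to x = 53, then its top slopes down to 2 mm at the tip, x = 105 mm.
- wedge_tip (a point): middle of the tip edge on the wedge's underside, 105 mm ahead of its origin; axes as the wedge's. The clip springs off with this point some 52 to 64 mm in from the axle's free end, under a push of 5 to 15 N; its crown then sits about 12 mm higher than at start, its legs holding on to the blade
- tray: Bamboo slat tray, 380 (x) x 300 (y) mm, fixed, rim 22 mm high. Origin: centre of its underside on the counter; the slats' top is 12 mm up. The wedge lies on its near left part, which is free of other things
- organizer: weekly pill organizer, pale grey, 164 x 36 x 25 mm, at the far edge of the tray; not part of the job. Origin: centre of its underside
- tumbler: glass tumbler, 95 mm high, 68 mm across the rim, on the tray; not part of the job. Origin: centre of its underside
- pill_bottle: amber pill bottle with a white twist cap, 60 mm high, 41 mm across, on the tray; not part of the job. Origin: centre of its underside
- peg_clip: aluminium clothes-peg clip, 74 x 12 x 10 mm, lying flat on the tray; not the clip of this job. Origin: centre of its underside
- cream_jar: squat white cream jar with a metal lid, 46 mm high, 66 mm across, on the counter; not part of the job. Origin: centre of its underside
- massage_stick: hand massage stick with a wooden handle and four wooden discs, about 200 mm long, on the counter; not part of the job
- lotion: white lotion jar, 130 mm high, 54 mm across, on the counter; not part of the job. Origin: centre of its underside
There are look-alikes about, which are no part of the job. Leave any purple look-alike of the wedge alone. Of the things that look like the clip, the smaller one is meant.

How it is judged:
By the outcome, as a careful person would: the job done as asked, in the order asked, and still so for the second after the job is handed in, with the robot touching nothing.
It also fails if it takes over 72 s, if anything falls off the work surface, if the arm or the gripper's body presses on something with over 40 N, if the wrist force passes 120 N, or if a joint passes its speed limit or range.

ROBOT

A 7-joint arm with a two-finger parallel gripper is mounted at the origin on the work surface. World frame = base frame: x ahead of the robot, y to its left, z up, the work surface at z = 0. Lengths are in mm, angles in rad, forces in N, time in s.
With the tool pointing down it reaches from about 400 to 850 mm from the base axis. Payload 4.4 kg.
Tool frame: the origin (TCP) lies at the very end of the fingers, on their centre line; the grasp point (between the pads) lies 19 mm behind it; z points along the fingers, y is the line along which they close (so a half turn about z gives the same grasp; the last joint's range is limited). The gripper opens to 94 mm and grips with 3 to 60 N. Pads are 16 mm wide; open, the fingers measure 119 mm over their backs; the gripper's body (75 mm by 177 mm) begins 78 mm behind the grasp point.
Start: joints at [-1.348, 0.628, 0.038, 1.517, -0.027, 0.996, -0.02], TCP at [185.096, 623.103, 205.478] pointing down, gripper open.
Joint ranges: [-3.06, 3.06], [-0.37, 2.12], [-1.25, 1.32], [0.18, 2.47], [-1.1, 4.24], [0.23, 1.98], [-2.94, 2.94]. Speed limits (rad/s): [2.57, 2.57, 3.14, 3.14, 3.14, 3.14, 3.14].

INTERFACE

Orientations are given as a unit quaternion [w, x, y, z].
In Python, from bench import robot gives the robot as it stands.
- The arm moves only by the tool play_rows, never from a script. Its argument "plan" is a list that holds one entry, the list of rows, each a list of 7 numbers: the shift along the world's x, y, z in cm, then the turn, a rotation vector about the world's x, y, z in degrees, then the opening, from 0 (shut) to 1 (fully open). In form: [[[tx, ty, tz, ax, ay, az, hand], ...]]. A call has exactly 10 rows; each row shifts and turns the commanded pose from where the row before left it; what a row does not reach is not made up. A row lasts 1/10 s, in which the tool goes at most 50 mm and 8.59 degrees, less where a joint would pass 70% of its speed; a pose out of reach is approached as far as the arm can. A call with a gripper value outside its range is refused whole. The fingers move at their own pace and stop on an object; "squeeze" is the grip in N (left out, the last holds). Time passes only in rows, so rows that do not move let the fingers close, or fill a call up. It gives the time, the measured TCP pose, the force, the opening and the grip force at its end, in the units of the state.
- robot.get_obs(): the state, without advancing time (a new reading comes with each control period).
- robot.snapshot(name): name is "scene" or "top" or "wrist"; returns a dict with "image" (420x560x3 uint8, red, green, blue), "range_z" (420x560 float32, mm along the optical axis (not along the pixel's ray), 0 where there is no reading), "fx", "fy", "cx", "cy" (pixels), "k1" (the pictures are not rectified: a ray, as slopes to the right and down, at radius r is drawn at 1 + k1 r^2 times it, then the intrinsics apply), "rvec" (rotation vector, rad) and "tvec" (3), from world to camera coordinates, as OpenCV has them; the wrist camera has in their place "hand_eye" (4x4, takes a point from camera to tool coordinates, whose origin is the TCP and whose axes are the flange's). Camera axes: x right, y down, z forward; pixel columns grow to the right and rows downward; lengths in mm; the calibration is good to about 2 mm. A picture is of the moment at which its call begins: read the wrist's pose just before it.
- robot.finish_job(): hands the job in; it is judged then, once.
Trained networks look in a picture, given as the dict that the camera call returned (one of the last four; its "shot" number tells which), for a name from the list of things; names that differ only in an ending like _2 or _b are one class to them, and where a whole thing is asked for, a point or a joint stands for the part that bears it (a point fixed in the world has none). Each returns a list of dicts, best first, with "score" (0 to 1); they miss things now and then, are a little off and sometimes report something else, mostly with a low value. They report only what shows in the picture. A call takes as long as a camera call. They do not tell look-alikes from the thing itself.
- robot.boxes_of(picture, target): "bbox" ([left, top, right, bottom] in pixels, round what is visible of it).
The state is a dict: "clock": time; "joint_positions": joint angles; "qvel": joint speeds; "tau": joint torques, N m; "eef_pos": TCP position; "tool_rot": TCP orientation; "force": force on the tool from outside, world axes, zero at the start; "wrist_torque": the same for the moment, N m; "finger_gap": finger opening in mm; "grasp_force": force on a finger pad.
Only numpy, scipy, OpenCV 4.12 (cv2) and the standard library are available. Lean on these libraries where they do the work, as an engineer would, in place of code of your own. Each camera call takes 0.05 s, during which the arm holds its last target. There are 200 camera calls.

## Working session

There is one attempt and no reset: what is moved stays moved. The work goes in short steps, Python scripts to look and compute and a tool call to move; the robot and the scene stay as the last step left them, time stands still between calls to the robot, and variables do not carry over. Pictures are saved under pics/ and viewed, at most 10 in all, crops included, and the job is handed in when it is done.

Besides the shell and the picture viewer there is one more tool, called after ">>>" as name([rows], argument=value, ...), one row to a line, values as JSON. play_rows: Moves the arm, as the interface text tells. Its arguments: {"type":"object","properties":{"plan":{"type":"array","items":{"type":"array","items":{"type":"array","items":{"type":"number"}}}},"squeeze":{"type":"number"}},"required":["plan"]}

```bash
mkdir -p pics; cat > h.py <<'E'
import numpy as np, cv2
from bench import robot
from scipy.spatial.transform import Rotation as R
def save(s,n,crop=None,scale=1):
    im=s["image"][:,:,::-1]
    if crop: l,t,r,b=crop; im=im[t:b,l:r]
    if scale!=1: im=cv2.resize(im,None,fx=scale,fy=scale,interpolation=cv2.INTER_CUBIC)
    cv2.imwrite("pics/"+n+".png",im)
def cam(s,obs=None):
    # returns Rwc,twc : world = Rwc@c + twc
    if "rvec" in s:
        Rm=cv2.Rodrigues(np.array(s["rvec"],float))[0]; return Rm.T,-Rm.T@np.array(s["tvec"],float).ravel()
    H=np.array(s["hand_eye"]); q=obs["tool_rot"]; Rt=R.from_quat([q[1],q[2],q[3],q[0]]).as_matrix()
    return Rt@H[:3,:3], Rt@H[:3,3]+np.array(obs["eef_pos"])
def slopes(s,uv):
    uv=np.atleast_2d(np.array(uv,float)); d=np.c_[(uv[:,0]-s["cx"])/s["fx"],(uv[:,1]-s["cy"])/s["fy"]]
    u=d.copy()
    for _ in range(20): u=d/(1+s["k1"]*(u**2).sum(1,keepdims=True))
    return u
def pts(s,uv,z=None,obs=None):
    Rw,t=cam(s,obs); uv=np.atleast_2d(uv); m=slopes(s,uv)
    if z is None: z=np.array([s["range_z"][int(round(v)),int(round(u))] for u,v in uv])
    return (np.c_[m,np.ones(len(m))]*np.array(z).reshape(-1,1))@Rw.T+t
def onplane(s,uv,zw,obs=None):
    Rw,t=cam(s,obs); d=np.c_[slopes(s,uv),np.ones(len(np.atleast_2d(uv)))]@Rw.T
    return t+d*((zw-t[2])/d[:,2])[:,None]
def cloud(s,obs=None):
    v,u=np.mgrid[0:420,0:560]; uv=np.c_[u.ravel(),v.ravel()]
    return pts(s,uv,s["range_z"].ravel(),obs).reshape(420,560,3)
def proj(s,P,obs=None):
    Rw,t=cam(s,obs); c=(np.atleast_2d(P)-t)@Rw; m=c[:,:2]/c[:,2:]
    m=m*(1+s["k1"]*(m**2).sum(1,keepdims=True)); return m*[s["fx"],s["fy"]]+[s["cx"],s["cy"]]
E
python3 - <<'E'
from h import *
a=robot.snapshot("scene");b=robot.snapshot("top")
save(a,"s0");save(b,"t0")
for s,n in((a,"scene"),(b,"top")):
    Rw,t=cam(s);print(n,t.round(),Rw[:,2].round(2),s["fx"])
    for k in("roller","clip","wedge","tray","peg_clip","tumbler","pill_bottle","organizer"):
        for d in robot.boxes_of(s,k)[:3]:
            bb=np.array(d["bbox"]);c=[(bb[0]+bb[2])/2,(bb[1]+bb[3])/2]
            print(k,round(d["score"],2),bb.round(),pts(s,[c]).round())
E
```

```text
scene [1099.  -14.  839.] [-0.6  -0.06 -0.8 ] 395.7434078009085
roller 0.75 [335. 211. 463. 282.] [[600. 194.  54.]]
clip 0.68 [300. 230. 318. 249.] [[579. -13.  31.]]
clip 0.57 [340. 229. 352. 238.] [[585.  71.  72.]]
wedge 0.87 [204. 200. 219. 244.] [[ 534. -265.   14.]]
wedge 0.58 [217. 129. 248. 161.] [[ 251. -258.   13.]]
tray 0.83 [124. 169. 276. 310.] [[ 587. -284.   10.]]
peg_clip 0.52 [240. 263. 250. 275.] [[ 665. -158.   19.]]
tumbler 0.77 [127. 226. 172. 270.] [[ 635. -389.   38.]]
pill_bottle 0.78 [139. 217. 165. 239.] [[ 602. -383.   72.]]
pill_bottle 0.15 [156. 272. 233. 300.] [[ 723. -261.   36.]]
organizer 0.79 [157. 273. 232. 299.] [[ 723. -262.   36.]]
top [ 288.  -74. 1218.] [ 0.2  -0.01 -0.98] 416.2189302831054
roller 0.84 [140. 175. 243. 227.] [[557. 189.  81.]]
clip 0.39 [229. 194. 238. 204.] [[563.  71.  71.]]
clip 0.22 [340. 191. 357. 229.] [[ 528. -260.   28.]]
wedge 0.79 [337. 191. 358. 233.] [[ 522. -255.   36.]]
wedge 0.59 [338. 292. 361. 334.] [[ 234. -246.   25.]]
tray 0.87 [303. 142. 405. 267.] [[ 548. -279.   14.]]
tumbler 0.66 [372. 149. 402. 180.] [[ 667. -385.   22.]]
tumbler 0.58 [163. 125. 192. 156.] [[729. 225. 109.]]
pill_bottle 0.72 [385. 179. 401. 200.] [[ 575. -383.   73.]]
organizer 0.76 [319. 144. 375. 159.] [[ 705. -265.   38.]]
```

View pics/s0.png

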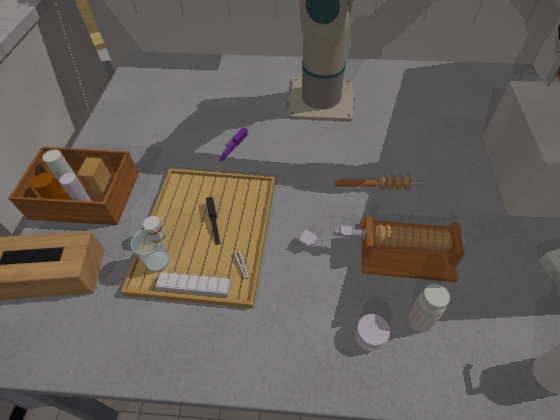

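View pics/t0.png

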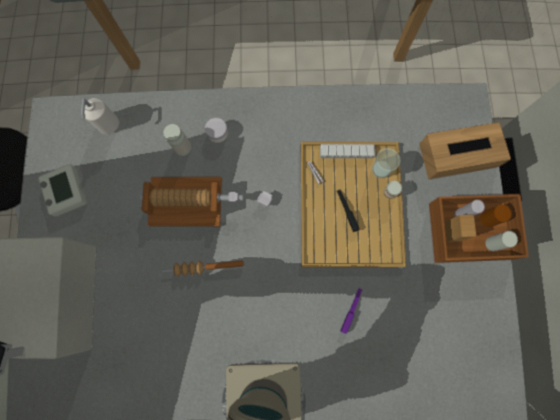

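The scene shows:
- **Wedge:** the black wedge is on the tray at scene (213,220) / top (347,210), handle towards the robot. The purple one at scene (235,143) is a look-alike.
- **Clip:** the small one is on the axle at scene (346,231) / top (233,198). The larger look-alike lies on the counter at scene (308,238) / top (264,199).
- **Peg clip:** at scene (241,264).

I'm moving in to look with the wrist camera.

>>> play_rows([
  [[2.1, -4.2, 1, 0, 0, 0, 1], [2.1, -4.2, 1, 0, 0, 0, 1], [2.1, -4.2, 1, 0, 0, 0, 1], [2.1, -4.2, 1, 0, 0, 0, 1], [2.1, -4.2, 1, 0, 0, 0, 1], [2.1, -4.2, 1, 0, 0, 0, 1], [2.1, -4.2, 1, 0, 0, 0, 1], [2.1, -4.2, 1, 0, 0, 0, 1], [2.1, -4.2, 1, 0, 0, 0, 1], [2.1, -4.2, 1, 0, 0, 0, 1]],
])

```text
clock: 1.9
eef_pos: [395.7, 201.3, 306.3]
tool_rot: [0.0, 0.144, 0.99, 0.0]
force: [1.7, 0.6, -0.4]
finger_gap: 93.7
grasp_force: 0.0
```

```bash
python3 - <<'E'
from h import *
o=robot.get_obs();print(o)
s=robot.snapshot("wrist");print(np.array(s["hand_eye"]).round(2),s["fx"]);Rw,t=cam(s,o);print(t,Rw[:,2])
for k in("roller","clip"):
    for d in robot.boxes_of(s,k)[:3]: print(k,d)
save(s,"w0")
E
```

```text
{'clock': 1.9, 'joint_positions': array([-0.66160662,  0.21285021,  0.15756675,  1.91541116, -0.03931297,
        1.0151839 ,  0.7952949 ]), 'qvel': array([ 0.80756645, -0.1359518 ,  0.28857196, -0.11498514, -0.04352973,
        0.24958124,  1.09803711]), 'tau': array([-4.39555541e+00, -3.22769308e+01,  1.99528453e-01, -1.75397050e+01,
       -2.44523231e-03,  8.21133773e-02, -1.17673237e+00]), 'eef_pos': array([395.68699057, 201.33137391, 306.26774939]), 'tool_rot': array([3.44604037e-04, 1.43834941e-01, 9.89601545e-01, 4.15881794e-04]), 'force': array([ 1.65329442,  0.62366817, -0.43593616]), 'wrist_torque': array([ 0.0066416 , -0.06557847, -0.02585762]), 'grasp_force': 0.0, 'finger_gap': 93.6645864394254}
[[  -0.     -0.97   -0.25   72.25]
 [   1.     -0.     -0.     -0.35]
 [   0.     -0.25    0.97 -179.45]
 [   0.      0.      0.      1.  ]] 364.3033673935742
[326.18177671 221.4394193  485.68153453] [ 0.23758208 -0.0701354  -0.96883217]
roller {'bbox': [232.1, 223.3, 418.0, 329.1], 'score': 0.58}
roller {'bbox': [222.6, 324.6, 229.4, 325.2], 'score': 0.24}
clip {'bbox': [222.9, 324.1, 230.7, 328.8], 'score': 0.43}
clip {'bbox': [166.9, 322.0, 189.4, 327.6], 'score': 0.43}
```

>>> play_rows([
  [[1.9, -2, 0, 0, 0, -8.17, 1], [1.9, -2, 0, 0, 0, -8.17, 1], [1.9, -2, 0, 0, 0, -8.17, 1], [1.9, -2, 0, 0, 0, -8.17, 1], [1.9, -2, 0, 0, 0, -8.17, 1], [1.9, -2, 0, 0, 0, -8.17, 1], [1.9, -2, 0, 0, 0, -8.17, 1], [1.9, -2, 0, 0, 0, -8.17, 1], [1.9, -2, 0, 0, 0, -8.17, 1], [0, 0, 0, 0, 0, 0, 1]],
])

```text
clock: 3.05
eef_pos: [567.8, 21.6, 304.8]
tool_rot: [0.001, 0.709, 0.705, -0.001]
force: [0.0, -0.5, -0.3]
finger_gap: 94.3
grasp_force: 0.0
```

```bash
python3 - <<'E'
from h import *
robot.snapshot("wrist")
o=robot.get_obs();print(o["clock"],o["eef_pos"],o["tool_rot"],o["joint_positions"].round(2),o["qvel"].round(2))
s=robot.snapshot("wrist");Rw,t=cam(s,o);print(t,Rw[:,2])
for k in("roller","clip"):
    for d in robot.boxes_of(s,k)[:3]: print(k,d)
save(s,"w1",None,1.4)
np.savez("w1.npz",z=s["range_z"],im=s["image"],pos=o["eef_pos"],q=o["tool_rot"])
E
```

```text
3.1 [566.46261888  23.50648378 304.63432559] [-1.74941790e-04  7.07428934e-01  7.06784257e-01 -5.36456503e-04] [-0.42  0.45  0.5   1.63 -0.23  1.13  0.14] [-0.02 -0.02 -0.04  0.03 -0.    0.01  0.02]
[566.12623567  95.15814952 484.05182007] [-0.00213298 -0.24845486 -0.96864113]
roller {'bbox': [227.2, 2.3, 358.3, 167.1], 'score': 0.61}
clip {'bbox': [272.6, 130.4, 297.5, 152.4], 'score': 0.71}
clip {'bbox': [273.9, 191.8, 303.0, 222.8], 'score': 0.57}
```

View pics/w1.png

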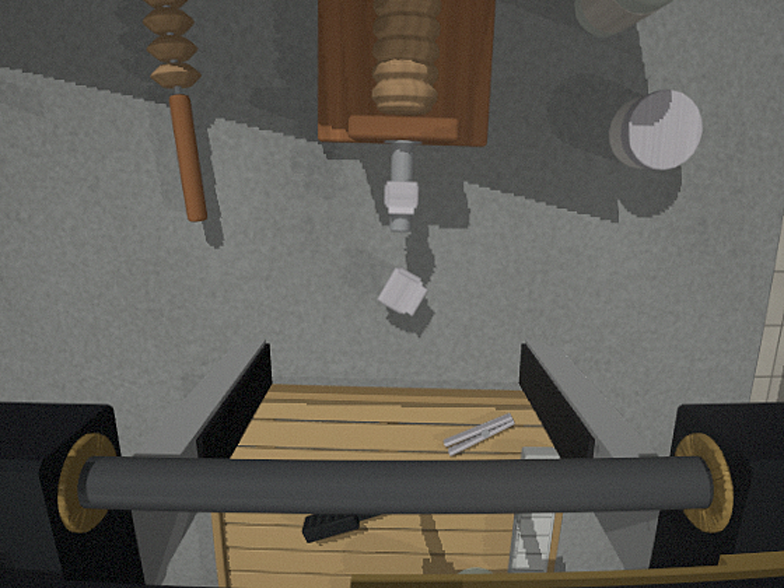

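The wrist view shows the clip on the axle at native (286,140), the axle's free end at about (286,166), and the larger loose clip on the counter at (288,208). Next I fit the axle and take a second view while over the wedge.

```bash
python3 - <<'E'
from h import *
o=robot.get_obs(); s=robot.snapshot("wrist"); C=cloud(s,o); Z=C[...,2]
reg=np.zeros((420,560),bool); reg[95:172,225:350]=1
m=reg&(Z>40)&(Z<110)&(C[...,1]<110)
# axle/clip rows
for r in range(96,172,3):
    k=np.where(m[r])[0]
    if len(k): P=C[r,k]; print(r,k.min(),k.max(),"x",P[:,0].min().round(1),P[:,0].max().round(1),"y",P[:,1].mean().round(1),"ztop",np.sort(P[:,2])[-3:].round(1))
# wedge & slats in the top/scene views
for n in("top","scene"):
    q=robot.snapshot(n); D=cloud(q); im=q["image"].astype(int)
    M=(D[...,0]>430)&(D[...,0]<640)&(D[...,1]>-340)&(D[...,1]<-180)&(im.sum(2)<150)&(D[...,2]>5)
    P=D[M]; c=P[:,:2].mean(0); u,w,v=np.linalg.svd(P[:,:2]-c); a=v[0]*np.sign(v[0][0]); tt=(P[:,:2]-c)@a
    print(n,len(P),c.round(1),"yaw",np.degrees(np.arctan2(a[1],a[0])).round(1),(c+a*tt.min()).round(1),(c+a*tt.max()).round(1),"z",np.percentile(P[:,2],[5,50,95]).round(1))
    S=D[(abs(D[...,0]-540)<60)&(abs(D[...,1]+200)<30)]; print("slat z",np.percentile(S[:,2],[10,50,90]).round(1))
    A=D[(abs(D[...,0]-565)<30)&(D[...,1]>35)&(D[...,1]<105)&(D[...,2]>55)]; print("axle",len(A),A.mean(0).round(1),np.percentile(A[:,2],[50,90,97]).round(1),A[:,1].min().round(1))
E
```

```text
108 282 296 x 563.9 579.6 y 109.1 ztop [70.2 70.2 70.6]
111 282 296 x 563.9 579.6 y 105.9 ztop [69.1 69.5 70.3]
114 282 296 x 563.9 579.6 y 102.7 ztop [69.9 69.9 70.1]
117 281 295 x 562.8 578.5 y 99.4 ztop [69.2 69.6 69.9]
120 281 295 x 562.8 578.5 y 96.1 ztop [69.3 70.2 70.4]
123 281 295 x 562.8 578.5 y 92.9 ztop [69.9 70.1 70.7]
126 281 295 x 562.8 578.5 y 89.6 ztop [69.6 69.7 69.9]
129 281 296 x 562.8 579.8 y 86.3 ztop [70.5 70.9 71.1]
132 278 296 x 559.5 579.8 y 83.0 ztop [71.9 72.  72.5]
135 277 299 x 558.4 582.9 y 79.8 ztop [72.4 72.5 72.7]
138 277 300 x 558.4 584.0 y 76.5 ztop [72.7 72.7 73.1]
141 277 300 x 558.4 584.1 y 73.2 ztop [72.8 72.9 73.1]
144 276 300 x 557.2 584.1 y 69.9 ztop [72.5 72.8 74. ]
147 276 300 x 557.2 584.2 y 66.6 ztop [72.8 72.9 73.3]
150 278 298 x 559.5 582.0 y 63.2 ztop [72.5 72.6 72.9]
153 279 296 x 560.6 579.8 y 59.9 ztop [73.6 73.6 73.9]
156 280 295 x 561.7 579.0 y 56.0 ztop [68.9 69.  69.1]
159 280 295 x 561.7 579.0 y 52.7 ztop [69.2 69.2 70.4]
162 280 295 x 561.7 579.1 y 49.2 ztop [69.3 69.7 70.2]
165 280 294 x 561.7 577.9 y 45.8 ztop [69.9 70.  71.5]
top 217 [ 518.3 -259.4] yaw 18.6 [ 467.4 -276.5] [ 591.5 -234.8] z [18.6 35.1 41. ]
slat z [ 6.7 12.1 15.2]
axle 903 [562.7  53.7 694.3] [727.2 737.5 739.4] 35.0
scene 229 [ 530.3 -260. ] yaw 19.0 [ 473.7 -279.5] [ 596.6 -237.2] z [16.8 33.8 39.4]
slat z [ 8.1 11.3 13.3]
axle 1082 [583.7  54.4 415. ] [501.3 567.7 597.4] 35.0
```

>>> play_rows([
  [[-0.73, -3.24, -1.05, 0, 0, -7.9, 1], [-0.73, -3.24, -1.05, 0, 0, -7.9, 1], [-0.73, -3.24, -1.05, 0, 0, -7.9, 1], [-0.73, -3.24, -1.05, 0, 0, -7.9, 1], [-0.73, -3.24, -1.05, 0, 0, -7.9, 1], [-0.73, -3.24, -1.05, 0, 0, -7.9, 1], [-0.73, -3.24, -1.05, 0, 0, -7.9, 1], [-0.73, -3.24, -1.05, 0, 0, -7.9, 1], [-0.73, -3.24, -1.05, 0, 0, -7.9, 0.7], [0, 0, 0, 0, 0, 0, 0.7]],
])

```text
clock: 4.4
eef_pos: [497.8, -272.7, 210.4]
tool_rot: [0.001, 0.987, 0.159, -0.001]
force: [-0.5, 0.6, 0.2]
finger_gap: 81.4
grasp_force: 0.0
```

```bash
python3 - <<'E'
from h import *
robot.snapshot("wrist")
o=robot.get_obs();q=o["tool_rot"];print(o["clock"],o["eef_pos"],R.from_quat([q[1],q[2],q[3],q[0]]).as_matrix().round(3).tolist(),o["joint_positions"].round(2),o["finger_gap"])
s=robot.snapshot("wrist");C=cloud(s,o);im=s["image"].astype(int)
print(robot.boxes_of(s,"wedge")[:2])
M=(im.sum(2)<170)&(C[...,2]>9)&(C[...,2]<60)&(C[...,0]>430)&(C[...,0]<640)&(C[...,1]>-330)&(C[...,1]<-180)
P=C[M];c=P[:,:2].mean(0);v=np.linalg.svd(P[:,:2]-c)[2];a=v[0]*np.sign(v[0][0]);n=np.array([-a[1],a[0]]);t=(P[:,:2]-c)@a
print(len(P),c,np.degrees(np.arctan2(a[1],a[0])),c+a*t.min(),c+a*t.max(),t.max()-t.min())
for lo in np.arange(t.min(),t.max(),10):
    k=(t>=lo)&(t<lo+10);Q=P[k];w=(Q[:,:2]-c)@n
    if k.sum()>3: print((lo-t.min()).round(),k.sum(),"w",w.min().round(1),w.max().round(1),"z",np.percentile(Q[:,2],[10,50,90]).round(1))
S=C[(im.sum(2)>250)&(abs(C[...,0]-540)<50)&(abs(C[...,1]+265)<60)&(C[...,2]<30)];print("slat",np.percentile(S[:,2],[10,50,90]))
save(s,"w2",None,1.4)
E
```

```text
4.45 [ 499.20685783 -269.9175766   210.62219464] [[0.947, 0.32, -0.001], [0.32, -0.947, -0.0], [-0.001, -0.0, -1.0]] [-0.04  0.62  0.79  1.76 -0.51  0.98 -0.29] 77.01358807594339
[{'bbox': [274.6, 88.2, 293.0, 228.2], 'score': 0.71}, {'bbox': [356.8, 0.1, 445.6, 27.5], 'score': 0.71}]
1923 [ 526.10533803 -260.30357296] 19.276276641797445 [ 428.32411362 -294.50062585] [ 595.15158638 -236.15601068] 176.73567774440795
40.0 88 w -7.8 8.4 z [36.9 37.8 38.8]
50.0 183 w -10.0 9.8 z [36.6 38.1 39.1]
60.0 176 w -8.9 9.7 z [36.7 38.  39. ]
70.0 181 w -9.0 9.6 z [36.6 38.  39. ]
80.0 180 w -9.0 9.4 z [36.9 38.  39. ]
90.0 182 w -9.0 10.2 z [36.5 38.  39. ]
100.0 153 w -8.2 7.9 z [27.2 28.8 37.6]
110.0 119 w -5.4 5.7 z [27.2 28.2 29.3]
120.0 116 w -5.6 5.6 z [26.9 28.  29.2]
130.0 118 w -5.6 5.2 z [24.3 25.8 27.2]
140.0 116 w -4.8 5.1 z [21.3 23.  24.4]
150.0 110 w -4.9 5.0 z [18.9 20.2 21.5]
160.0 121 w -5.0 4.9 z [16.1 17.6 18.8]
170.0 77 w -5.1 4.8 z [13.8 15.2 16.5]
slat [11.05920753 12.16647251 13.19905056]
```

View pics/w2.png

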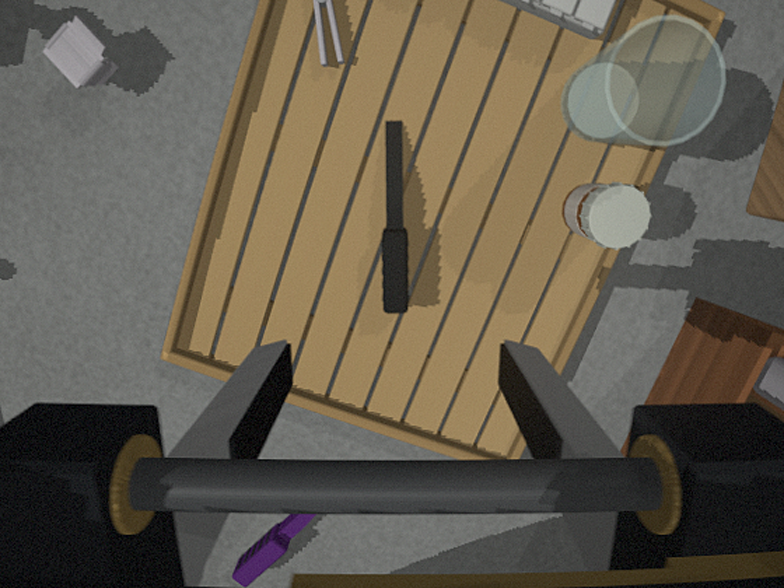

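The black wedge lies alone, its handle at native (282,193) and tip at (281,87). Its top is at z=38 on slats at 12, with yaw 19.3°. I'm descending to grasp it.

>>> play_rows([
  [[-0.1, 0, -3.6, 0, 0, 0.6, 0.6], [-0.1, 0, -3.6, 0, 0, 0, 0.6], [-0.1, -0.1, -3.6, 0, 0, 0, 0.6], [0, 0, -3.6, 0, 0, 0, 0.6], [0, 0, -2.6, 0, 0, 0, 0.6], [0, 0, -1.2, 0, 0, 0, 0.6], [0, 0, -0.8, 0, 0, 0, 0.6], [0, 0, -0.5, 0, 0, 0, 0.6], [0, 0, 0, 0, 0, 0, 0.6], [0, 0, 0, 0, 0, 0, 0.6]],
])

```text
clock: 5.55
eef_pos: [498.1, -269.8, 16.9]
tool_rot: [0.0, 0.986, 0.169, 0.001]
force: [0.5, -0.1, -0.3]
finger_gap: 56.7
grasp_force: 0.0
```

>>> play_rows([
  [[0, 0, -0.2, 0, 0, 0, 0.6], [0, 0, 0, 0, 0, 0, 0.4], [0, 0, 0, 0, 0, 0, 0.3], [0, 0, 0, 0, 0, 0, 0.2], [0, 0, 0, 0, 0, 0, 0.1], [0, 0, 0, 0, 0, 0, 0], [0, 0, 0, 0, 0, 0, 0], [0, 0, 0, 0, 0, 0, 0], [0, 0, 0, 0, 0, 0, 0], [0, 0, 0, 0, 0, 0, 0]],
], squeeze=45)

```text
clock: 6.55
eef_pos: [497.4, -269.6, 14.0]
tool_rot: [0.0, 0.986, 0.169, 0.0]
force: [-0.4, -0.1, 0.2]
finger_gap: 18.1
grasp_force: 45.0
```

>>> play_rows([
  [[0, 0, 2, 0, 0, 0, 0], [0, 0, 4.5, 0, 0, 0, 0], [0, 0, 5.1, 0, 0, 0, 0], [0.77, 2.06, 0, 0, 0, 7.69, 0], [0.77, 2.06, 0, 0, 0, 7.69, 0], [0.77, 2.06, 0, 0, 0, 7.69, 0], [0.77, 2.06, 0, 0, 0, 7.69, 0], [0.77, 2.06, 0, 0, 0, 7.69, 0], [0.77, 2.06, 0, 0, 0, 7.69, 0], [0.77, 2.06, 0, 0, 0, 7.69, 0]],
])

```text
clock: 7.55
eef_pos: [551.2, -124.3, 128.9]
tool_rot: [-0.0, 0.801, 0.599, -0.0]
force: [0.9, 0.2, -0.3]
finger_gap: 17.6
grasp_force: 45.0
```

>>> play_rows([
  [[0.77, 2.06, 0, 0, 0, 7.69, 0], [0.77, 2.06, 0, 0, 0, 7.69, 0], [0, 0, -0.5, 0, 0, 0, 0], [0, 0, -1, 0, 0, 0, 0], [0, 0, -1, 0, 0, 0, 0], [0, 0, -0.5, 0, 0, 0, 0], [0, 0, 0, 0, 0, 0, 0], [0, 0, 0, 0, 0, 0, 0], [0, 0, 0, 0, 0, 0, 0], [0, 0, 0, 0, 0, 0, 0]],
])

```text
clock: 8.55
eef_pos: [567.0, -84.3, 99.3]
tool_rot: [0.0, 0.716, 0.699, 0.0]
force: [-0.1, -0.1, -0.6]
finger_gap: 18.1
grasp_force: 45.0
```

```bash
cat > look.py <<'E'
from h import *
import sys
o=robot.get_obs();q=o["tool_rot"];T=R.from_quat([q[1],q[2],q[3],q[0]]).as_matrix();p=o["eef_pos"]
print(o["clock"],p.round(1),T.round(3).tolist(),o["joint_positions"].round(2),"F",o["force"].round(2),o["wrist_torque"].round(3))
s=robot.snapshot("wrist");C=cloud(s,o);im=s["image"].astype(int)
L=(C-p)@T  # tool coords
M=(im.sum(2)<170)&(L[...,0]>12)&(L[...,0]<125)&(abs(L[...,1])<14)&(L[...,2]>-40)&(L[...,2]<12)
for lo in range(15,115,10):
    k=M&(L[...,0]>=lo)&(L[...,0]<lo+10);Q=L[k]
    if k.sum()>5: print(lo,k.sum(),"y",Q[:,1].min().round(1),Q[:,1].max().round(1),"z",np.percentile(Q[:,2],[10,50,90]).round(1),"xmax",Q[:,0].max().round(1))
A=(im.sum(2)>170)&(C[...,2]>55)&(C[...,2]<100)&(abs(C[...,0]-571)<25)&(C[...,1]>20)&(C[...,1]<112)
print("axle y min",np.percentile(C[A][:,1],[0,1,3]).round(1))
for lo in range(36,112,6):
    Q=C[A&(C[...,1]>=lo)&(C[...,1]<lo+6)]
    if len(Q)>5: print(lo,len(Q),"x",Q[:,0].min().round(1),Q[:,0].max().round(1),((Q[:,0].min()+Q[:,0].max())/2).round(1),"z",np.percentile(Q[:,2],[50,90,97]).round(1))
save(s,sys.argv[1],(160,0,400,300),2)
E
python3 look.py w3
```

```text
8.55 [567.  -84.3  99.3] [[0.024, 1.0, 0.001], [1.0, -0.024, -0.0], [-0.0, 0.001, -1.0]] [-0.13  0.69  0.36  1.84 -0.37  0.68  0.42] F [-0.14 -0.06 -0.64] [-0.075  0.08   0.005]
15 837 y -10.1 8.4 z [-24.8 -23.9 -22.8] xmax 25.0
25 901 y -9.4 7.8 z [-24.3 -21.1 -13.7] xmax 35.0
35 527 y -6.4 4.8 z [-15.  -14.1 -13.3] xmax 45.0
45 476 y -6.3 5.2 z [-15.  -14.1 -13.3] xmax 54.9
55 378 y -6.2 4.7 z [-13.6 -12.3 -11. ] xmax 65.0
65 362 y -6.2 5.2 z [-10.9  -9.6  -8.4] xmax 74.7
75 415 y -6.2 5.2 z [-8.2 -6.8 -5.6] xmax 85.0
85 477 y -6.2 5.3 z [-5.5 -4.3 -3. ] xmax 95.0
95 492 y -5.8 5.3 z [-3.  -1.5 -0.2] xmax 104.7
axle y min [20.1 20.4 42.5]
42 475 x 561.1 578.2 569.7 z [66.8 69.2 69.7]
48 125 x 561.3 579.0 570.1 z [66.8 69.5 70. ]
```

View pics/w3.png

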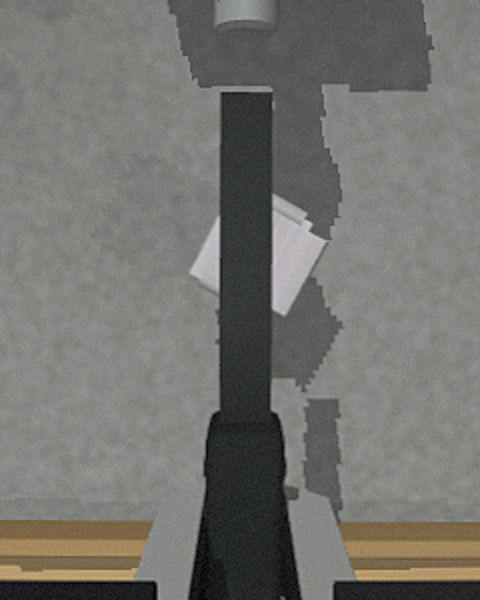

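The wedge is centred in the grip, with its underside 1.9 mm below the TCP. The tip is about 23 mm short of the axle end, which sits at crop (246,28). I'm moving over the end and lowering.

>>> play_rows([
  [[0.05, 1, 0, 0, 0, 0, 0], [0.1, 1, 0, 0, 0, 0, 0], [0, 1, 0, 0, 0, 0, 0], [0, 0, -0.6, 0, 0, 0, 0], [0, 0, -0.8, 0, 0, 0, 0], [0, 0, -0.6, 0, 0, 0, 0], [0, 0, -0.3, 0, 0, 0, 0], [0, 0, 0, 0, 0, 0, 0], [0, 0, 0, 0, 0, 0, 0], [0, 0, 0, 0, 0, 0, 0]],
])

```text
clock: 9.6
eef_pos: [568.4, -54.4, 76.2]
tool_rot: [0.0, 0.716, 0.698, 0.0]
force: [-0.9, 0.3, -1.3]
finger_gap: 17.6
grasp_force: 45.0
```

```bash
python3 look.py w4
```

```text
9.6 [568.4 -54.4  76.2] [[0.024, 1.0, 0.0], [1.0, -0.024, -0.0], [-0.0, 0.0, -1.0]] [-0.17  0.72  0.35  1.86 -0.39  0.63  0.39] F [-0.94  0.35 -1.33] [-0.142  0.087 -0.06 ]
15 835 y -10.0 8.4 z [-24.9 -24.  -22.8] xmax 25.0
25 914 y -9.4 7.8 z [-24.3 -21.1 -13.7] xmax 35.0
35 526 y -6.4 4.8 z [-15.1 -14.2 -13.4] xmax 45.0
45 464 y -6.3 4.7 z [-14.9 -14.1 -13.2] xmax 54.9
55 404 y -6.2 4.7 z [-13.5 -12.2 -10.8] xmax 65.0
65 428 y -6.3 5.2 z [-10.9  -9.6  -8.3] xmax 74.7
75 463 y -6.2 5.2 z [-8.2 -6.9 -5.7] xmax 85.0
85 478 y -6.2 5.3 z [-5.5 -4.1 -2.9] xmax 95.0
95 462 y -5.8 5.3 z [-2.8 -1.6 -0.3] xmax 105.0
axle y min [20.  22.5 26.7]
36 42 x 564.4 575.0 569.7 z [79.5 80.5 80.8]
42 138 x 561.0 578.1 569.6 z [65.1 77.9 78.7]
48 271 x 561.1 578.8 569.9 z [67.1 70.9 76.9]
54 616 x 560.6 579.8 570.2 z [69.2 73.6 74.3]
60 621 x 557.0 583.9 570.4 z [71.6 72.6 73.1]
66 763 x 557.0 584.3 570.6 z [71.3 72.3 72.8]
```

View pics/w4.png

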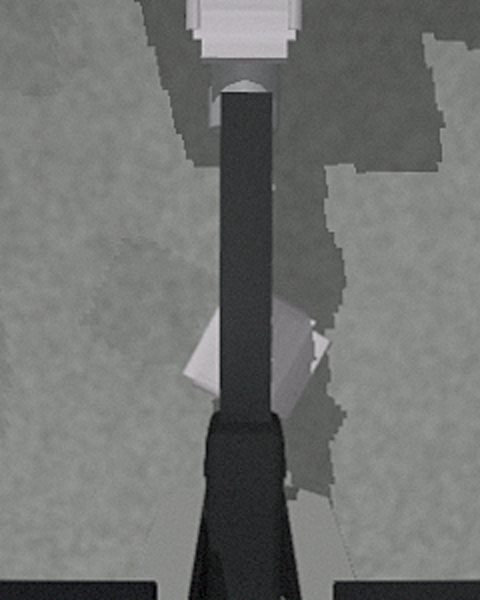

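Blade and axle are aligned, with the tip at crop (246,92) between the axle end and the clip lip at (246,58). Next I lower until contact.

>>> play_rows([
  [[0, 0, -0.1, 0, 0, 0, 0], [0, 0, -0.1, 0, 0, 0, 0], [0, 0, -0.1, 0, 0, 0, 0], [0, 0, -0.05, 0, 0, 0, 0], [0, 0, -0.05, 0, 0, 0, 0], [0, 0, 0, 0, 0, 0, 0], [0, 0, 0, 0, 0, 0, 0], [0, 0, 0, 0, 0, 0, 0], [0, 0, 0, 0, 0, 0, 0], [0, 0, 0, 0, 0, 0, 0]],
])

```text
clock: 10.65
eef_pos: [568.2, -54.1, 72.0]
tool_rot: [0.0, 0.715, 0.699, 0.0]
force: [-0.3, 1.2, -0.3]
finger_gap: 17.3
grasp_force: 45.0
```

>>> play_rows([
  [[0, 0, -0.05, 0, 0, 0, 0], [0, 0, 0, 0, 0, 0, 0], [0, 0, 0, 0, 0, 0, 0], [0, 0, 0, 0, 0, 0, 0], [0, 0, 0, 0, 0, 0, 0], [0, 0, 0, 0, 0, 0, 0], [0, 0, 0, 0, 0, 0, 0], [0, 0, 0, 0, 0, 0, 0], [0, 0, 0, 0, 0, 0, 0], [0, 0, 0, 0, 0, 0, 0]],
])

```text
clock: 11.65
eef_pos: [568.2, -54.1, 71.5]
tool_rot: [-0.0, 0.716, 0.699, 0.0]
force: [0.5, 0.5, -0.5]
finger_gap: 17.4
grasp_force: 45.0
```

```bash
cat > f.py <<'E'
from h import *
F=[];W=[]
for i in range(4):
    o=robot.get_obs();F.append(o["force"]);W.append(o["wrist_torque"]);robot.snapshot("wrist")
print(o["clock"],o["eef_pos"].round(2),np.round(F,2).tolist(),"mean",np.mean(F,0).round(2),np.mean(W,0).round(3))
E
python3 f.py
```

```text
11.8 [568.22 -54.07  71.51] [[0.49, 0.49, -0.49], [-0.41, -0.1, -1.25], [-0.11, -0.57, -0.38], [-0.49, -0.42, 0.45]] mean [-0.13 -0.15 -0.42] [-0.063  0.085 -0.016]
```

>>> play_rows([
  [[0, 0, -0.05, 0, 0, 0, 0], [0, 0, 0, 0, 0, 0, 0], [0, 0, 0, 0, 0, 0, 0], [0, 0, 0, 0, 0, 0, 0], [0, 0, -0.03, 0, 0, 0, 0], [0, 0, 0, 0, 0, 0, 0], [0, 0, 0, 0, 0, 0, 0], [0, 0, 0, 0, 0, 0, 0], [0, 0, 0, 0, 0, 0, 0], [0, 0, 0, 0, 0, 0, 0]],
])

```text
clock: 12.85
eef_pos: [568.3, -54.1, 70.8]
tool_rot: [0.0, 0.715, 0.699, 0.0]
force: [-0.1, 0.9, 2.0]
finger_gap: 17.4
grasp_force: 45.0
```

```bash
python3 f.py
```

```text
13.0 [568.3  -54.16  70.74] [[-0.12, 0.86, 1.98], [0.1, -0.83, 1.69], [0.14, -0.42, 1.84], [-0.72, -0.04, 2.47]] mean [-0.15 -0.11  1.99] [ 0.128  0.11  -0.008]
```

Contact at a net 2.5 N. I'm sliding in.

>>> play_rows([
  [[0, 0.1, 0, 0, 0, 0, 0], [0, 0.1, 0, 0, 0, 0, 0], [0.01, 0.1, 0, 0, 0, 0, 0], [0, 0.1, 0, 0, 0, 0, 0], [0.01, 0.1, 0, 0, 0, 0, 0], [0, 0.1, 0, 0, 0, 0, 0], [0, 0.1, 0, 0, 0, 0, 0], [0.01, 0.1, 0, 0, 0, 0, 0], [0, 0, 0, 0, 0, 0, 0], [0, 0, 0, 0, 0, 0, 0]],
])

```text
clock: 14.05
eef_pos: [568.5, -46.2, 70.7]
tool_rot: [0.0, 0.716, 0.699, -0.0]
force: [-0.6, -0.6, 3.3]
finger_gap: 17.8
grasp_force: 45.0
```

```bash
python3 f.py
```

```text
14.2 [568.53 -46.22  70.72] [[-0.6, -0.64, 3.33], [0.23, -0.72, 2.94], [-0.88, -0.91, 2.7], [-1.23, -1.08, 3.25]] mean [-0.62 -0.84  3.06] [-0.041  0.078  0.029]
```

>>> play_rows([
  [[0, 0, 0.01, 0, 0, 0, 0], [0, 0.1, 0, 0, 0, 0, 0], [0.01, 0.1, 0, 0, 0, 0, 0], [0, 0.1, 0, 0, 0, 0, 0], [0.01, 0.1, 0, 0, 0, 0, 0], [0, 0.1, 0, 0, 0, 0, 0], [0, 0.1, 0, 0, 0, 0, 0], [0, 0, 0, 0, 0, 0, 0], [0, 0, 0, 0, 0, 0, 0], [0, 0, 0, 0, 0, 0, 0]],
])

```text
clock: 15.25
eef_pos: [569.0, -43.0, 71.1]
tool_rot: [0.002, 0.716, 0.698, -0.001]
force: [0.0, -6.6, 4.5]
finger_gap: 17.5
grasp_force: 45.0
```

```bash
python3 f.py; python3 look.py w5
```

```text
15.4 [568.98 -42.94  71.1 ] [[0.01, -6.64, 4.55], [-1.3, -8.04, 4.1], [0.13, -7.49, 4.76], [-0.1, -6.77, 4.31]] mean [-0.32 -7.24  4.43] [-1.485  0.12   0.008]
15.45 [569.  -42.9  71.1] [[0.026, 1.0, 0.001], [1.0, -0.026, -0.003], [-0.003, 0.001, -1.0]] [-0.2   0.73  0.35  1.87 -0.39  0.62  0.37] F [ 0.13 -7.14  4.33] [-1.407  0.147  0.009]
15 832 y -10.0 8.4 z [-24.9 -24.1 -22.9] xmax 25.0
25 911 y -9.4 7.8 z [-24.5 -21.3 -13.8] xmax 35.0
35 525 y -6.3 4.8 z [-15.1 -14.4 -13.6] xmax 45.0
45 463 y -6.2 4.8 z [-15.2 -14.3 -13.5] xmax 54.9
55 405 y -6.2 4.7 z [-13.8 -12.5 -11.2] xmax 65.0
65 409 y -6.2 4.8 z [-11.1  -9.9  -8.5] xmax 74.7
75 437 y -6.2 5.2 z [-8.6 -7.3 -5.9] xmax 85.0
85 422 y -6.2 5.2 z [-5.8 -4.6 -3.3] xmax 95.0
95 251 y -6.3 5.3 z [-3.3 -2.3 -1.2] xmax 101.6
axle y min [20.1 22.  26.5]
36 82 x 564.8 576.3 570.6 z [77.6 78.6 78.8]
42 168 x 561.0 578.5 569.7 z [66.1 76.5 76.9]
48 225 x 561.1 578.6 569.9 z [66.6 74.7 75.2]
54 373 x 560.4 580.0 570.2 z [73.  74.6 75. ]
60 610 x 558.6 583.8 571.2 z [72.7 74.1 74.5]
66 823 x 556.7 584.0 570.3 z [71.9 72.8 73.3]
72 827 x 557.0 584.5 570.8 z [71.6 72.5 73. ]
78 505 x 557.3 584.7 571.0 z [71.3 72.3 72.9]
```

View pics/w5.png

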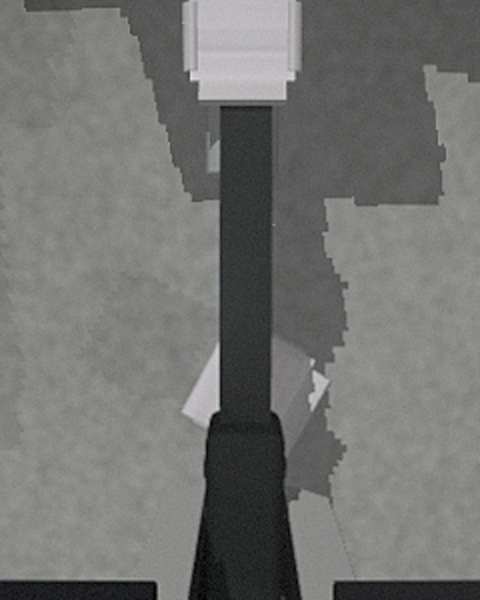

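The tip is under the lip: the blade goes behind it at crop (246,104). The force is 7 N along y. I'm easing the down-force slightly and pushing on slowly.

>>> play_rows([
  [[0, 0.05, 0.01, 0, 0, 0, 0], [0, 0.05, 0.01, 0, 0, 0, 0], [0, 0.05, 0.01, 0, 0, 0, 0], [0, 0.05, 0, 0, 0, 0, 0], [0, 0.05, 0, 0, 0, 0, 0], [0, 0.05, 0, 0, 0, 0, 0], [0, 0.05, 0, 0, 0, 0, 0], [0, 0.05, 0, 0, 0, 0, 0], [0, 0, 0, 0, 0, 0, 0], [0, 0, 0, 0, 0, 0, 0]],
])

```text
clock: 16.5
eef_pos: [569.0, -39.8, 71.3]
tool_rot: [0.002, 0.716, 0.698, -0.001]
force: [-0.8, -8.7, 3.6]
finger_gap: 17.8
grasp_force: 45.0
```

```bash
python3 f.py
```

```text
16.65 [569.01 -39.8   71.33] [[-0.82, -8.66, 3.63], [-0.31, -8.76, 4.34], [-0.44, -8.89, 3.56], [-0.79, -7.16, 2.3]] mean [-0.59 -8.37  3.46] [-1.844  0.108 -0.01 ]
```

>>> play_rows([
  [[0, 0.1, 0.01, 0, 0, 0, 0], [0, 0.1, 0, 0, 0, 0, 0], [0, 0.1, 0, 0, 0, 0, 0], [0, 0.1, 0.01, 0, 0, 0, 0], [0.01, 0.1, 0, 0, 0, 0, 0], [0, 0.1, 0, 0, 0, 0, 0], [0, 0.1, 0, 0, 0, 0, 0], [0, 0.1, 0, 0, 0, 0, 0], [0, 0, 0, 0, 0, 0, 0], [0, 0, 0, 0, 0, 0, 0]],
])

```text
clock: 17.7
eef_pos: [569.1, -31.2, 71.4]
tool_rot: [0.002, 0.716, 0.698, -0.001]
force: [0.0, -7.0, 3.0]
finger_gap: 17.5
grasp_force: 45.0
```

```bash
python3 f.py
```

```text
17.85 [569.1  -31.16  71.42] [[0.02, -7.02, 2.99], [0.52, -7.18, 2.33], [0.39, -6.8, 2.43], [0.89, -6.03, 2.96]] mean [ 0.46 -6.76  2.68] [-1.701  0.063 -0.036]
```

>>> play_rows([
  [[0, 0.1, 0.005, 0, 0, 0, 0], [0, 0.1, 0, 0, 0, 0, 0], [0.01, 0.1, 0, 0, 0, 0, 0], [0, 0.1, 0, 0, 0, 0, 0], [0.01, 0.1, 0, 0, 0, 0, 0], [0, 0.1, 0, 0, 0, 0, 0], [0.01, 0.1, 0, 0, 0, 0, 0], [0, 0.1, 0, 0, 0, 0, 0], [0, 0, 0, 0, 0, 0, 0], [0, 0, 0, 0, 0, 0, 0]],
])

```text
clock: 18.9
eef_pos: [569.3, -23.4, 71.5]
tool_rot: [0.002, 0.716, 0.698, -0.001]
force: [-0.3, -7.6, 2.6]
finger_gap: 17.5
grasp_force: 45.0
```

```bash
python3 f.py
```

```text
19.05 [569.31 -23.37  71.49] [[-0.3, -7.64, 2.57], [-0.26, -7.42, 3.13], [0.73, -8.04, 3.63], [-0.43, -7.15, 2.05]] mean [-0.06 -7.56  2.85] [-1.787  0.106  0.013]
```

>>> play_rows([
  [[0, 0.1, 0.01, 0, 0, 0, 0], [0, 0.1, 0, 0, 0, 0, 0], [0.01, 0.1, 0, 0, 0, 0, 0], [0, 0.1, 0, 0, 0, 0, 0], [0.01, 0.1, 0, 0, 0, 0, 0], [0, 0.1, 0, 0, 0, 0, 0], [0, 0.1, 0, 0, 0, 0, 0], [0, 0.1, 0, 0, 0, 0, 0], [0, 0, 0, 0, 0, 0, 0], [0, 0, 0, 0, 0, 0, 0]],
])

```text
clock: 20.1
eef_pos: [569.2, -14.3, 71.3]
tool_rot: [0.001, 0.716, 0.698, -0.001]
force: [-0.1, -5.9, 1.6]
finger_gap: 18.1
grasp_force: 45.0
```

```bash
python3 f.py
```

```text
20.25 [569.23 -14.3   71.31] [[-0.07, -5.88, 1.58], [0.69, -6.26, 1.99], [-0.12, -4.92, 2.34], [-0.08, -5.91, 2.55]] mean [ 0.1  -5.74  2.12] [-1.391  0.089 -0.017]
```

>>> play_rows([
  [[0, 0.1, 0, 0, 0, 0, 0], [0, 0.1, 0, 0, 0, 0, 0], [0.01, 0.1, 0, 0, 0, 0, 0], [0, 0.1, 0, 0, 0, 0, 0], [0.01, 0.1, 0, 0, 0, 0, 0], [0, 0.1, 0, 0, 0, 0, 0], [0.01, 0.1, 0, 0, 0, 0, 0], [0, 0, 0, 0, 0, 0, 0], [0, 0, 0, 0, 0, 0, 0], [0, 0, 0, 0, 0, 0, 0]],
])

```text
clock: 21.3
eef_pos: [569.3, -3.6, 71.3]
tool_rot: [-0.001, 0.715, 0.699, 0.0]
force: [-0.7, 0.7, 1.5]
finger_gap: 18.2
grasp_force: 45.0
```

```bash
python3 f.py
```

```text
21.45 [569.38  -3.82  71.39] [[-0.72, 0.72, 1.52], [-0.87, 0.25, 1.59], [-0.48, 1.68, 1.98], [-0.88, 1.58, 1.84]] mean [-0.74  1.06  1.73] [0.525 0.173 0.028]
```

```bash
python3 - <<'E'
from h import *
o=robot.get_obs(); s=robot.snapshot("wrist");save(s,"w6",(160,0,400,300),2)
C=cloud(s,o);im=s["image"].astype(int)
A=(im.sum(2)>300)&(C[...,2]>55)&(C[...,2]<120)&(abs(C[...,0]-571)<25)&(C[...,1]>20)&(C[...,1]<108)
for lo in range(20,108,5):
    Q=C[A&(C[...,1]>=lo)&(C[...,1]<lo+5)]
    if len(Q)>5: print(lo,len(Q),"x",Q[:,0].min().round(1),Q[:,0].max().round(1),"z",np.percentile(Q[:,2],[50,90,97]).round(1))
E
```

```text
30 11 x 575.5 575.6 z [85.7 86.5 87. ]
35 7 x 575.6 575.6 z [85.8 86.  86. ]
45 25 x 561.5 562.7 z [64.5 65.6 66. ]
50 18 x 561.6 577.5 z [64.1 66.2 66.6]
55 113 x 560.3 579.6 z [85.8 86.9 87.3]
60 519 x 558.6 581.9 z [84.5 85.7 86.3]
65 672 x 557.2 583.9 z [83.9 84.7 85.2]
70 696 x 556.9 583.9 z [83.8 84.7 85. ]
75 715 x 557.1 583.9 z [83.7 84.6 85. ]
80 556 x 557.3 583.9 z [83.6 84.5 84.9]
85 64 x 562.3 579.6 z [65.5 75.6 76.4]
90 60 x 562.5 579.2 z [65.  66.4 66.9]
95 91 x 562.6 579.2 z [65.3 66.5 67.3]
100 300 x 562.7 579.3 z [68.2 69.7 70.3]
105 142 x 564.5 578.8 z [68.9 69.9 70.7]
```

View pics/w6.png

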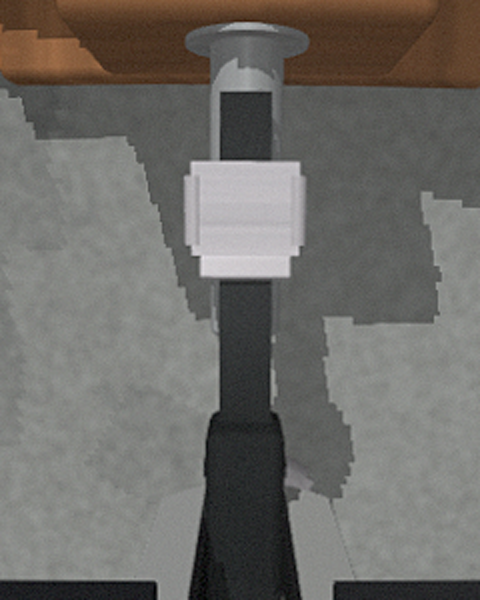

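The clip has sprung off. Its crown is level at z about 84.7 (12 mm up), sitting on the blade at crop (245,215). I'm lifting gently straight up.

>>> play_rows([
  [[0, 0, 0.1, 0, 0, 0, 0], [0, 0, 0.15, 0, 0, 0, 0], [0, 0, 0.2, 0, 0, 0, 0], [0, 0, 0.3, 0, 0, 0, 0], [0, 0, 0.4, 0, 0, 0, 0], [0, 0, 0.5, 0, 0, 0, 0], [0, 0, 0.6, 0, 0, 0, 0], [0, 0, 0.7, 0, 0, 0, 0], [0, 0, 0.7, 0, 0, 0, 0], [0, 0, 0.5, 0, 0, 0, 0]],
])

```text
clock: 22.55
eef_pos: [569.9, -5.1, 113.8]
tool_rot: [0.0, 0.715, 0.699, 0.0]
force: [0.1, -0.6, -0.2]
finger_gap: 17.4
grasp_force: 45.0
```

```bash
cat > c.py <<'E'
from h import *
o=robot.get_obs();q=o["tool_rot"];T=R.from_quat([q[1],q[2],q[3],q[0]]).as_matrix();p=o["eef_pos"]
s=robot.snapshot("wrist");L=(cloud(s,o)-p)@T;im=s["image"].astype(int)
A=(im.sum(2)>300)&(L[...,2]>-30)&(L[...,2]<-5)&(abs(L[...,1])<20)&(L[...,0]>40)&(L[...,0]<120)
Q=L[A];print(o["clock"],p.round(1),o["force"].round(1),"clip in tool: n",len(Q),np.percentile(Q,[2,50,98],axis=0).round(1).tolist())
E
python3 c.py
```

```text
22.55 [569.9  -5.1 113.8] [ 0.1 -0.6 -0.2] clip in tool: n 3048 [[68.1, -13.3, -14.1], [80.0, -0.7, -8.8], [91.6, 11.9, -5.5]]
```

>>> play_rows([
  [[0, -0.2, 0, 0, 0, 0, 0], [0, -0.4, 0, 0, 0, 0, 0], [0, -0.7, 0, 0, 0, 0, 0], [0, -1, 0, 0, 0, 0, 0], [0, -1.2, 0, 0, 0, 0, 0], [0, -1.3, 0, 0, 0, 0, 0], [0, -1.3, 0, 0, 0, 0, 0], [0, -1.2, 0, 0, 0, 0, 0], [0, -1.2, 0, 0, 0, -1, 0], [0, -1.2, 0, 0, 0, -2, 0]],
])

```text
clock: 23.6
eef_pos: [569.6, -103.2, 113.0]
tool_rot: [-0.0, 0.734, 0.679, 0.0]
force: [-0.5, -0.3, -0.9]
finger_gap: 17.7
grasp_force: 45.0
```

```bash
python3 c.py
```

```text
23.6 [ 569.6 -103.2  113. ] [-0.5 -0.3 -0.9] clip in tool: n 3033 [[68.1, -13.3, -14.1], [80.3, -0.7, -8.9], [91.5, 11.9, -5.5]]
```

>>> play_rows([
  [[-0.36, -0.95, 0, 0, 0, -3.3, 0], [-0.36, -0.85, 0, 0, 0, -3.3, 0], [-0.36, -0.83, 0, 0, 0, -3.3, 0], [-0.36, -0.83, 0, 0, 0, -3.3, 0], [-0.36, -0.83, 0, 0, 0, -3.3, 0], [-0.36, -0.83, 0, 0, 0, -3.3, 0], [-0.36, -0.83, 0, 0, 0, -3.3, 0], [-0.36, -0.83, 0, 0, 0, -3.3, 0], [-0.36, -0.83, 0, 0, 0, -3.3, 0], [-0.36, -0.83, 0, 0, 0, -3.3, 0]],
])

```text
clock: 24.65
eef_pos: [533.3, -187.2, 112.9]
tool_rot: [0.0, 0.897, 0.441, 0.0]
force: [0.1, 0.0, -1.1]
finger_gap: 17.7
grasp_force: 45.0
```

>>> play_rows([
  [[-0.36, -0.83, 0, 0, 0, -3.3, 0], [-0.36, -0.83, -0.2, 0, 0, -3.3, 0], [-0.36, -0.83, -0.4, 0, 0, -3.3, 0], [-0.36, -0.83, -0.6, 0, 0, -3.3, 0], [-0.36, -0.83, -0.7, 0, 0, -3.3, 0], [-0.36, -0.83, -0.7, 0, 0, -3.3, 0], [-0.36, -0.83, -0.8, 0, 0, -3.3, 0], [-0.36, -0.8, -0.8, 0, 0, -3.3, 0], [-0.3, -0.6, -0.8, 0, 0, -2.4, 0], [-0.2, -0.4, -0.7, 0, 0, -1.4, 0]],
])

```text
clock: 25.65
eef_pos: [499.2, -263.3, 55.1]
tool_rot: [-0.0, 0.981, 0.193, -0.0]
force: [-0.7, -0.0, -1.4]
finger_gap: 17.7
grasp_force: 45.0
```

```bash
python3 c.py; python3 look.py w7|head -12
```

```text
25.65 [ 499.2 -263.3   55.1] [-0.7 -0.  -1.4] clip in tool: n 3089 [[67.1, -12.7, -14.1], [79.5, -0.1, -8.9], [91.0, 12.6, -5.5]]
25.7 [ 498.4 -263.5   54.3] [[0.926, 0.378, -0.002], [0.378, -0.926, -0.0], [-0.002, -0.001, -1.0]] [ 0.07  0.8   0.59  1.9  -0.71  0.67 -0.08] F [ 0.07  0.05 -1.57] [-0.105  0.198  0.023]
15 837 y -9.5 9.0 z [-24.9 -24.  -22.8] xmax 25.0
25 887 y -8.7 8.4 z [-24.2 -19.6 -13.5] xmax 35.0
35 514 y -5.7 5.4 z [-14.9 -14.1 -13.3] xmax 45.0
45 446 y -5.7 5.4 z [-14.9 -14.1 -13.3] xmax 54.9
55 324 y -5.6 5.4 z [-13.4 -12.2 -10.9] xmax 64.9
65 68 y -5.6 5.8 z [-11.2 -10.4  -9.7] xmax 66.6
85 54 y -5.2 5.4 z [-4.1 -3.1 -2.6] xmax 94.9
95 185 y -5.2 5.9 z [-2.5 -1.2  0. ] xmax 103.8Traceback (most recent call last):
  File "look.py", line 12, in <module>
    print("axle y min",np.percentile(C[A][:,1],[0,1,3]).round(1))
                       ~~~~~~~~~~~~~^^^^^^^^^^^^^^^^^^^
    return _quantile_unchecked(
        a, q, axis, out, overwrite_input, method, keepdims, weights)
    return _ureduce(a,
                    func=_quantile_ureduce_func,
    ...<5 lines>...
                    overwrite_input=overwrite_input,
                    method=method)
    r = func(a, **kwargs)
    result = _quantile(arr,
                       quantiles=q,
    ...<2 lines>...
                       out=out,
                       weights=wgt)
    slices_having_nans = np.isnan(arr[-1, ...])
                                  ~~~^^^^^^^^^
IndexError: index -1 is out of bounds for axis 0 with size 0
```

The clip is riding steadily on the blade. I'm lowering it onto the tray.

>>> play_rows([
  [[0, 0, -0.6, 0, 0, 0, 0], [0, 0, -0.6, 0, 0, 0, 0], [0, 0, -0.5, 0, 0, 0, 0], [0, 0, -0.4, 0, 0, 0, 0], [0, 0, -0.3, 0, 0, 0, 0], [0, 0, -0.2, 0, 0, 0, 0], [0, 0, -0.2, 0, 0, 0, 0], [0, 0, 0, 0, 0, 0, 0], [0, 0, 0, 0, 0, 0, 0], [0, 0, 0, 0, 0, 0, 0]],
])

```text
clock: 26.75
eef_pos: [499.9, -262.7, 28.1]
tool_rot: [0.0, 0.981, 0.195, 0.0]
force: [-0.6, 0.8, -1.1]
finger_gap: 18.0
grasp_force: 45.0
```

```bash
python3 c.py;python3 f.py
```

```text
26.75 [ 499.9 -262.7   28.1] [-0.6  0.8 -1.1] clip in tool: n 3066 [[67.1, -12.7, -14.1], [79.5, 0.3, -8.8], [91.0, 12.6, -5.5]]
26.95 [ 499.82 -262.64   28.02] [[0.63, 0.69, -1.2], [-1.16, 0.33, -1.74], [-0.29, 0.94, -0.75], [-0.42, 0.25, -0.08]] mean [-0.31  0.55 -0.94] [-0.059  0.18  -0.035]
```

>>> play_rows([
  [[0, 0, -0.1, 0, 0, 0, 0], [0, 0, -0.1, 0, 0, 0, 0], [0, 0, -0.1, 0, 0, 0, 0], [0, 0, -0.1, 0, 0, 0, 0], [0, 0, -0.1, 0, 0, 0, 0], [0, 0, -0.1, 0, 0, 0, 0], [0, 0, -0.1, 0, 0, 0, 0], [0, 0, -0.1, 0, 0, 0, 0], [0, 0, 0, 0, 0, 0, 0], [0, 0, 0, 0, 0, 0, 0]],
])

```text
clock: 28.0
eef_pos: [499.6, -263.4, 20.6]
tool_rot: [0.0, 0.981, 0.194, 0.0]
force: [-3.7, -0.4, 5.9]
finger_gap: 17.6
grasp_force: 45.0
```

```bash
python3 c.py;python3 f.py
```

```text
28.0 [ 499.6 -263.4   20.6] [-3.7 -0.4  5.9] clip in tool: n 3307 [[64.6, -12.9, -15.5], [77.2, -0.5, -12.4], [88.8, 12.3, -10.4]]
28.2 [ 499.53 -263.4    20.56] [[-3.13, -1.11, 7.01], [-3.17, -0.76, 6.86], [-3.04, -0.29, 7.14], [-3.37, 0.21, 6.26]] mean [-3.18 -0.49  6.82] [0.012 0.426 0.047]
```

>>> play_rows([
  [[0, 0, -0.05, 0, 0, 0, 0], [0, 0, -0.05, 0, 0, 0, 0], [0, 0, -0.05, 0, 0, 0, 0], [0, 0, -0.05, 0, 0, 0, 0], [0, 0, -0.05, 0, 0, 0, 0], [0, 0, -0.05, 0, 0, 0, 0], [0, 0, 0, 0, 0, 0, 0], [0, 0, 0, 0, 0, 0, 0], [0, 0, 0, 0, 0, 0, 0], [0, 0, 0, 0, 0, 0, 0]],
])

```text
clock: 29.25
eef_pos: [499.5, -263.5, 17.6]
tool_rot: [0.001, 0.981, 0.194, 0.0]
force: [-3.6, -0.5, 7.3]
finger_gap: 17.8
grasp_force: 45.0
```

```bash
python3 c.py;python3 f.py
```

```text
29.25 [ 499.5 -263.5   17.6] [-3.6 -0.5  7.3] clip in tool: n 3429 [[64.7, -12.8, -18.0], [77.4, -0.1, -15.3], [88.9, 12.4, -13.4]]
29.45 [ 499.48 -263.51   17.59] [[-4.39, -1.78, 6.29], [-3.98, -0.75, 5.96], [-3.93, -0.84, 7.07], [-3.81, -0.65, 6.45]] mean [-4.03 -1.    6.44] [-0.005  0.476  0.024]
```

>>> play_rows([
  [[0, 0, -0.05, 0, 0, 0, 0], [0, 0, -0.05, 0, 0, 0, 0], [0, 0, -0.05, 0, 0, 0, 0], [0, 0, -0.05, 0, 0, 0, 0], [0, 0, -0.05, 0, 0, 0, 0], [0, 0, -0.05, 0, 0, 0, 0], [0, 0, -0.03, 0, 0, 0, 0], [0, 0, 0, 0, 0, 0, 0], [0, 0, 0, 0, 0, 0, 0], [0, 0, 0, 0, 0, 0, 0]],
])

```text
clock: 30.5
eef_pos: [499.5, -263.6, 15.6]
tool_rot: [0.0, 0.981, 0.194, 0.001]
force: [-5.2, 0.7, 18.0]
finger_gap: 18.0
grasp_force: 45.0
```

```bash
python3 c.py;python3 f.py
```

```text
30.5 [ 499.5 -263.6   15.6] [-5.2  0.7 18. ] clip in tool: n 3505 [[64.3, -12.9, -19.5], [77.4, -0.5, -17.1], [88.7, 12.3, -15.4]]
30.7 [ 499.47 -263.63   15.61] [[-5.72, 1.89, 19.08], [-5.45, 1.6, 18.59], [-6.75, 1.18, 18.33], [-6.1, 1.01, 18.37]] mean [-6.01  1.42 18.59] [0.389 1.055 0.035]
```

>>> play_rows([
  [[0, 0, 0.05, 0, 0, 0, 0], [0, 0, 0.04, 0, 0, 0, 0], [0, 0, 0.03, 0, 0, 0, 0], [0, 0, 0, 0, 0, 0, 0], [0, 0, 0, 0, 0, 0, 0], [0, 0, 0, 0, 0, 0, 0], [0, 0, 0, 0, 0, 0, 0], [0, 0, 0, 0, 0, 0, 0], [0, 0, 0, 0, 0, 0, 0], [0, 0, 0, 0, 0, 0, 0]],
])

```text
clock: 31.75
eef_pos: [499.5, -263.6, 15.8]
tool_rot: [0.001, 0.981, 0.194, 0.0]
force: [-3.6, -0.1, 8.8]
finger_gap: 17.8
grasp_force: 45.0
```

```bash
python3 c.py;python3 f.py; python3 - <<'E'
from h import *
o=robot.get_obs();q=o["tool_rot"];T=R.from_quat([q[1],q[2],q[3],q[0]]).as_matrix();p=o["eef_pos"]
s=robot.snapshot("wrist");C=cloud(s,o);L=(C-p)@T;im=s["image"].astype(int)
M=(im.sum(2)<170)&(L[...,0]>12)&(L[...,0]<125)&(abs(L[...,1])<5)&(L[...,2]<0.5)
for lo in range(15,115,10):
    Q=C[M&(L[...,0]>=lo)&(L[...,0]<lo+10)][:,2]
    if len(Q)>5: print(lo,len(Q),np.median(Q).round(1))
k=(im.sum(2)>200)&(L[...,0]>20)&(L[...,0]<130)&(abs(L[...,1])>18)&(abs(L[...,1])<45)&(C[...,2]<25); print("slat",np.median(C[k][:,2]))
save(s,"w8",(160,0,400,300),2)
E
```

```text
31.75 [ 499.5 -263.6   15.8] [-3.6 -0.1  8.8] clip in tool: n 3511 [[64.3, -13.0, -19.6], [77.4, -0.1, -17.0], [88.9, 12.2, -15.4]]
31.95 [ 499.46 -263.57   15.75] [[-3.91, -1.17, 8.29], [-4.56, 1.17, 9.18], [-4.51, -0.6, 8.96], [-4.34, -0.4, 9.44]] mean [-4.33 -0.25  8.97] [ 0.033  0.588 -0.003]
15 593 42.1
25 1133 42.5
35 469 33.4
45 484 34.0
55 395 33.0
65 166 195.3
85 153 26.7
95 350 25.1
slat 12.129256925417593
```

View pics/w8.png

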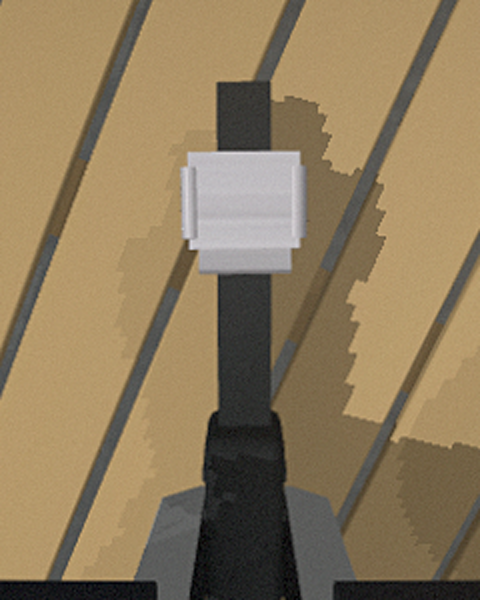

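The wedge pitched about 4° in the grip. Its rear edge is on the slats and the blade is held up by the clip's legs, which reach below it. The clip is astride the blade at crop (245,205). I'm unloading the contact and softening the grip so it settles gently.

>>> play_rows([
  [[0, 0, 0.03, 0, 0, 0, 0], [0, 0, 0.03, 0, 0, 0, 0], [0, 0, 0, 0, 0, 0, 0], [0, 0, 0, 0, 0, 0, 0], [0, 0, 0, 0, 0, 0, 0], [0, 0, 0, 0, 0, 0, 0], [0, 0, 0, 0, 0, 0, 0], [0, 0, 0, 0, 0, 0, 0], [0, 0, 0, 0, 0, 0, 0], [0, 0, 0, 0, 0, 0, 0]],
], squeeze=8)

```text
clock: 33.05
eef_pos: [499.8, -263.5, 15.8]
tool_rot: [0.001, 0.981, 0.194, 0.0]
force: [-2.3, -1.3, 5.4]
finger_gap: 18.0
grasp_force: 8.0
```

```bash
python3 f.py; cat > w.py <<'E'
from h import *
o=robot.get_obs();q=o["tool_rot"];T=R.from_quat([q[1],q[2],q[3],q[0]]).as_matrix();p=o["eef_pos"]
s=robot.snapshot("wrist");C=cloud(s,o);im=s["image"].astype(int)
D=C-[499.5,-263.6,0];d=np.array([.925,.38]);x=D[...,:2]@d;y=D[...,:2]@np.array([-.38,.925])
b=(abs(x-35)<110)&(abs(y)<4)&(C[...,2]>8)&(C[...,2]<60)
for lo in range(-40,120,8):
    k=b&(x>=lo)&(x<lo+8);a=C[k&(im.sum(2)<170)][:,2];c=C[k&(im.sum(2)>300)][:,2]
    print(lo,len(a),np.median(a).round(1) if len(a)>5 else None,"| light",len(c),np.median(c).round(1) if len(c)>5 else None)
E
python3 w.py
```

```text
33.2 [ 499.8  -263.49   15.79] [[-2.26, -1.32, 5.39], [-1.89, -1.44, 5.15], [-1.91, -1.51, 5.74], [-2.09, -1.73, 5.8]] mean [-2.04 -1.5   5.52] [-0.375  0.591 -0.034]
-40 0 None | light 0 None
-32 96 38.5 | light 0 None
-24 229 39.0 | light 0 None
-16 241 39.6 | light 0 None
-8 263 40.3 | light 0 None
0 282 41.0 | light 0 None
8 288 41.5 | light 0 None
16 301 42.1 | light 0 None
24 410 40.4 | light 0 None
32 302 33.4 | light 0 None
40 311 34.1 | light 0 None
48 315 34.6 | light 0 None
56 289 33.4 | light 0 None
64 0 None | light 330 34.2
72 0 None | light 340 33.1
80 0 None | light 342 32.5
88 139 27.2 | light 90 32.2
96 230 26.0 | light 0 None
104 39 25.1 | light 129 12.2
112 0 None | light 319 12.3
```

>>> play_rows([
  [[0, 0, 0, 0, 0, 0, 0.22], [0, 0, 0, 0, 0, 0, 0.26], [0, 0, 0, 0, 0, 0, 0.32], [0, 0, 0, 0, 0, 0, 0.4], [0, 0, 0, 0, 0, 0, 0.5], [0, 0, 0, 0, 0, 0, 0.6], [0, 0, 0, 0, 0, 0, 0.6], [0, 0, 0, 0, 0, 0, 0.6], [0, 0, 0.3, 0, 0, 0, 0.6], [0, 0, 0.5, 0, 0, 0, 0.6]],
], squeeze=3)

```text
clock: 34.3
eef_pos: [499.6, -262.5, 23.5]
tool_rot: [-0.0, 0.981, 0.194, -0.0]
force: [-0.4, 0.7, 0.7]
finger_gap: 56.7
grasp_force: 0.0
```

```bash
python3 w.py; python3 f.py
```

```text
-40 0 None | light 0 None
-32 146 38.5 | light 0 None
-24 215 39.2 | light 0 None
-16 224 39.8 | light 0 None
-8 230 40.5 | light 0 None
0 254 41.1 | light 0 None
8 265 41.9 | light 0 None
16 287 42.4 | light 0 None
24 372 40.9 | light 0 None
32 263 33.9 | light 0 None
40 295 34.5 | light 0 None
48 313 35.0 | light 0 None
56 317 33.9 | light 0 None
64 1 None | light 298 34.9
72 0 None | light 341 33.5
80 0 None | light 323 32.8
88 172 27.9 | light 90 32.5
96 297 26.6 | light 0 None
104 52 25.9 | light 122 12.2
112 0 None | light 276 12.1
34.5 [ 500.   -262.66   23.73] [[-0.33, 0.38, 0.42], [0.16, 0.07, 0.08], [-0.51, -0.03, 0.88], [0.63, -0.61, -0.17]] mean [-0.01 -0.05  0.3 ] [-0.03   0.164  0.023]
```

>>> play_rows([
  [[0, 0, 1, 0, 0, 0, 0.6], [0, 0, 2, 0, 0, 0, 0.6], [0, 0, 3, 0, 0, 0, 0.6], [0, 0, 4, 0, 0, 0, 0.6], [0, 0, 4, 0, 0, 0, 0.6], [0, 0, 3, 0, 0, 0, 0.6], [0, 0, 1, 0, 0, 0, 0.6], [0, 0, 0, 0, 0, 0, 0.6], [0, 0, 0, 0, 0, 0, 0.6], [0, 0, 0, 0, 0, 0, 0.6]],
])

```text
clock: 35.55
eef_pos: [498.9, -261.8, 201.8]
tool_rot: [-0.001, 0.981, 0.194, -0.001]
force: [-0.3, -0.3, 0.5]
finger_gap: 56.3
grasp_force: 0.0
```

```bash
python3 w.py|sed -n '4,16p'; python3 - <<'E'
from h import *
save(robot.snapshot("wrist"),"w9",None,1.4)
E
```

```text
-16 60 39.7 | light 0 None
-8 62 40.4 | light 0 None
0 62 41.2 | light 0 None
8 71 41.7 | light 0 None
16 65 42.4 | light 0 None
24 82 41.1 | light 0 None
32 64 33.8 | light 0 None
40 70 34.8 | light 0 None
48 73 35.0 | light 0 None
56 81 34.1 | light 0 None
64 0 None | light 75 34.9
72 0 None | light 81 33.2
80 0 None | light 81 32.7
```

View pics/w9.png

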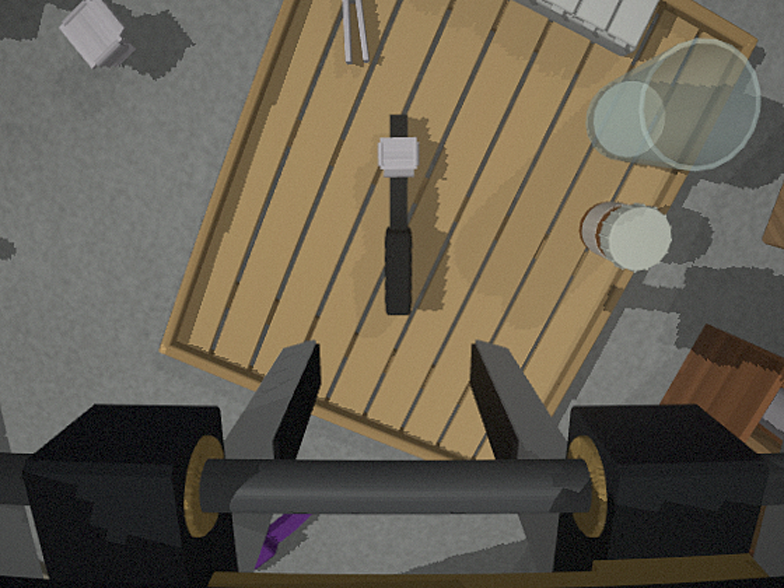

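The wedge (398,270) lies on the tray with the clip astride its blade at (398,155). Everything else is where it was, and the gripper is clear. I'm handing in.

```bash
python3 -c "
from bench import robot
print(robot.finish_job())"
```

```text
the job is handed in; nothing more can be done
None
```

The clip came off onto the wedge and both now lie at rest on the tray, but the wedge is about 4–5° off flat: its heel is on the slats, and its blade rests on the clip's legs, which reach below it. Push peaked at about 9 N on the clip; down-force reached about 5 N at the lip (asked 2–3) and 18–19 N while setting down. The job is handed in, with no verdict returned.

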